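# Ready the sample changer and key on the X-ray source

## Task

Get the analyser ready for its next run. Raise the knockout by its yellow knob to free the spent sample stuck in the measuring nest, stand it in the tray of its own cap colour, push the knockout fully down again, and stand every green-capped cup in an empty pocket of the carousel, in any order. Only when all that is done, take the red key from its stand, push it fully home in the key switch, turn it clockwise to its stop (on) and leave it there; do not disturb the black-capped reference cup, the bottle, the jar or the screwdriver.

Things in the scene. Friction and masses are not known exactly. Their poses are not given: they have to be found in the camera images.
- carousel: Fixed blue disc, 242 mm across, with five open pockets and a black hub (48 mm wide, top at 52 mm); does not turn; yaw varies. Origin on the table under its axis. Pocket floors 30 mm above the origin, pocket centres 81 mm from the axis at 0, 72, 144, 216, 288 degrees from its own x axis (anticlockwise from above). Pocket rims: inside diameter 66 mm, outside 74, 11 mm high.
- cup0: Loose upright sample cup, white with a green cap, plain cylinder 54 mm in diameter and 54 mm tall, weighted base, about 0.12 kg; origin at the centre of its underside. Two to four green-capped cups are present, standing on the table at the start; an absent one reads None.
- cup1: Loose upright sample cup, white with a green cap, plain cylinder 54 mm in diameter and 54 mm tall, weighted base, about 0.12 kg; origin at the centre of its underside. Two to four green-capped cups are present, standing on the table at the start; an absent one reads None.
- cup2: Loose upright sample cup, white with a green cap, plain cylinder 54 mm in diameter and 54 mm tall, weighted base, about 0.12 kg; origin at the centre of its underside. Two to four green-capped cups are present, standing on the table at the start; an absent one reads None.
- cup3: Loose upright sample cup, white with a green cap, plain cylinder 54 mm in diameter and 54 mm tall, weighted base, about 0.12 kg; origin at the centre of its underside. Two to four green-capped cups are present, standing on the table at the start; an absent one reads None.
- reference: Loose reference cup, grey with a black cap, 54 mm in diameter, 54 mm tall, standing in the carousel pocket at angle 0. Origin at the centre of its underside. Stays where it is.
- nest: Fixed measuring nest: an aluminium block on two side walls, 110 mm along its x, 90 mm along its y, top face 100 mm above the table. Origin at the centre of its underside. A round cavity, 53 mm in diameter and 40 mm deep, opens upward at its centre.
- nest_top (a point): Centre of the cavity's mouth, on the top face of the nest, 100 mm above the table; axes as the nest's.
- knockout_knob (a point): Centre of the top of the knockout's yellow knob: 32 mm in diameter, 25 mm tall, on a thin post 100 mm from the cavity's axis on the nest's -x side (towards the robot), the knob 29 mm clear of the block. Top 95 mm above the table when down, 125 mm when raised. Knob, bar under the nest and rod under the cavity are one sliding part.
- knockout (a joint): Height of the knockout, m: 0 fully down (start), 0.03 fully up. Pulled up by the knob, its rod rises through the hole in the cavity floor and lifts the spent sample by as much. About 7 to 10 N moves it; friction holds it wherever it is left.
- spent_blue: Loose spent sample with a blue cap: grey cylinder, 50 mm in diameter, 40 mm tall, 0.12 kg, origin at the centre of its underside. Either this or the red-capped one is stuck in the nest at the start, its top flush with the nest's top face (underside 60 mm above the table); the other is absent (None). Belongs in the blue tray.
- spent_red: Loose spent sample with a red cap, otherwise the same as the blue-capped one: one of the two is in the nest, the other absent (None). Belongs in the red tray.
- tray_blue: Fixed blue open tray, 110 mm along its x, 100 mm along its y, 22 mm high, walls 4 mm, inner floor 4 mm above the table. Origin at the centre of its underside. The two trays change places from start to start.
- tray_red: Fixed red open tray, same size as the blue one. Origin at the centre of its underside.
- console: Fixed white key console, 140 mm along its x, 120 mm along its y, 50 mm high, with a yellow disc round the steel key switch. Origin at the centre of its underside. On its top a red dot marks off (on its +x side) and a green dot marks on, 1.2 rad clockwise from it.
- slot_mouth (a point): Centre of the slot's mouth on top of the key switch's turning steel barrel (50 by 34 mm, 40 mm tall, top 90 mm above the table). x along the slot's length, z up; turns with the barrel. Slot 27 by 9 mm, 38 mm deep, its mouth flared by about 5 mm on each side over the top 8 mm.
- key_switch (a joint): Turn of the key switch, rad: 0 off (start), 1.2 on, at its stop. Grows clockwise seen from above. Needs about 0.12 N m; stays where it is left. Only the key can turn it; the key has about 0.12 rad of play in the slot.
- key: Loose key standing upright in its stand, blade down, 0.07 kg. Origin at the centre of the blade's tip, z up, x along its width. Steel blade 24 (x) by 6 (y) mm, 36 mm long; red head 46 (x) by 11 (y) mm, from 36 to 78 mm above the origin, pinched across its 11 mm. Same either way round. Fully home, the head rests on the barrel's top, the tip 36 mm below the slot's mouth.
- key_stand: Fixed black key stand, 75 mm (x) by 55 mm (y), 42 mm tall, with a slot 29 mm by 11 mm in which the key stands, its head resting on the stand's top. Origin at the centre of its underside.
- bottle: Bystander: amber bottle, diameter 60 mm, 110 mm tall, loose; origin at the centre of its underside.
- jar: Bystander: white jar, diameter 64 mm, 80 mm tall, loose; origin at the centre of its underside.
- screwdriver: Bystander: red-handled screwdriver lying on the table, about 200 mm long, loose.
There are look-alikes about, which are no part of the job. What is shaped like the console but brown or turquoise is not meant. What is shaped like the spent_red but brown or purple is not meant.

How it is judged:
By the outcome, as a careful person would: the job done as asked, in the order asked, and still so for the second after the job is handed in, with the robot touching nothing.
Of spent_blue, spent_red only 1 to 1 are there at a start; the rules pass over those that are not, and their reading is None.
Of cup0, cup1, cup2, cup3 only 2 to 4 are there at a start; the rules pass over those that are not, and their reading is None.
At some moment in a run one of cup0, cup1, cup2, cup3 may be knocked a few centimetres aside while the robot is not near it.
It also fails if it takes over 210 s, if anything falls off the work surface, if the arm or the gripper's body presses on something with over 40 N, if the wrist force passes 120 N, or if a joint passes its speed limit or range.

## Robot

A 6-joint arm with a two-finger parallel gripper is mounted at the origin on the work surface. World frame = base frame: x ahead of the robot, y to its left, z up, the work surface at z = 0. Lengths are in m, angles in rad, forces in N, time in s.
With the tool pointing down it reaches from about 0.325 to 0.85 m from the base axis. Payload 4.4 kg.
Tool frame: the origin (TCP) lies between the finger pads; the fingertips stand manip.tips_ahead ahead of it and the grasp point (between the pads) lies 5 mm behind it (manip.tips_ahead is the distance from the TCP to the fingertips, in m); z points along the fingers, y is the line along which they close (so a half turn about z gives the same grasp; the last joint's range is limited). The gripper opens to 94 mm and grips with 3 to 60 N. Pads are 16 mm wide; open, the fingers measure 119 mm over their backs; the gripper's body (75 mm by 177 mm) begins 78 mm behind the grasp point.
Start: joints at [0.974, 0.207, 1.542, -0, 1.393, -0.15], TCP at [0.248, 0.519, 0.219] pointing down, gripper open.
Joint ranges: [-2.73, 2.73], [-0.86, 2.22], [0.23, 2.46], [-1.11, 4.25], [0.08, 2.63], [-2.82, 2.82]. Speed limits (rad/s): [2.79, 2.79, 3.14, 3.14, 3.14, 3.14].

## Interface

Orientations are given as a 3x3 rotation matrix whose columns are the frame's x, y, z axes.
In Python, from station import manip gives the robot as it stands. The module is installed in compiled form; this text tells all that it offers.
- The arm moves only by the tool carry_out, never from a script. Its argument "series" is a list of rows, each a list of 3 entries, a list of its own where there are three numbers: the shift along the tool's x, y, z in mm, then the turn about the tool's z in rad, then the opening, from -1 (shut) to 1 (fully open). In form: [[[tx, ty, tz], roll, hand], ...]. A call has 1 to 5 rows; each row is the pose to reach, as a shift and turn from the pose commanded when the call began, along the tool's axes at that moment; what a row does not reach only later rows make up. A row lasts 1/10 s, in which the tool goes at most 50 mm and 8.59 degrees, less where a joint would pass 70% of its speed; a pose out of reach is approached as far as the arm can. A call with a gripper value outside its range is refused whole. The fingers move at their own pace and stop on an object; "force" is the grip in N (left out, the last holds). Time passes only in rows, so rows that repeat a pose let the fingers close. It gives the time, the measured TCP pose, the force, the opening and the grip force at its end, in the units of the state.
- manip.observe(): the state, without advancing time (a new reading comes with each control period).
- manip.camera(name): name is "scene" or "top" or "wrist"; returns a dict with "frame" (384x512x3 uint8, red, green, blue), "intrinsics" (3x3 intrinsics, pixels), "origin" and "rotation" of the camera in the world; the wrist camera has in their place "T_tool_cam" (4x4, takes a point from camera to tool coordinates, whose origin is the TCP and whose axes are the flange's). Camera axes: x right, y up, looking along -z (the intrinsics and any distortion apply to the point x, -y, -z); pixel columns grow to the right and rows downward; lengths in m; the calibration is good to about 2 mm. A picture is of the moment at which its call begins: read the wrist's pose just before it. There is no depth.
- manip.sign_off(): hands the job in; it is judged then, once.
The state is a dict: "time": time; "joints": joint angles; "joint_velocities": joint speeds; "joint_torque": joint torques, N m; "ee_pos": TCP position; "ee_rot": TCP orientation; "wrist_force": force on the tool from outside, world axes, zero at the start; "ft_torque": the same for the moment, N m; "finger_gap": finger opening in m; "grasp_force": force on a finger pad.
Only numpy, scipy, OpenCV 4.12 (cv2) and the standard library are available. Lean on these libraries where they do the work, as an engineer would, in place of code of your own. Each camera call takes 0.05 s, during which the arm holds its last target. There are 200 camera calls.

## Working session

There is one attempt and no reset: what is moved stays moved. The work goes in short steps, Python scripts to look and compute and a tool call to move; the robot and the scene stay as the last step left them, time stands still between calls to the robot, and variables do not carry over. Pictures are saved under pics/ and viewed, at most 14 in all, crops included, and the job is handed in when it is done.

Besides the shell and the picture viewer there is one more tool, called after ">>>" in YAML: its name, and indented under it one key for each argument. carry_out: Moves the arm, as the interface text tells. Its arguments: {"type":"object","properties":{"series":{"type":"array"},"force":{"type":"number"}},"required":["series"]}

```bash
mkdir -p pics; cat > h.py <<'E'
import numpy as np,cv2
from station import manip
def snap(n,f=None):
    s=manip.observe(); c=manip.camera(n)
    if 'T_tool_cam' in c:
        T=np.eye(4);T[:3,:3]=s['ee_rot'];T[:3,3]=s['ee_pos'];T=T@np.array(c['T_tool_cam']);c['origin']=T[:3,3];c['rotation']=T[:3,:3]
    if f: cv2.imwrite('pics/'+f,c['frame'][:,:,::-1])
    return c
def ray(c,u,v,z):
    K=np.array(c['intrinsics']);d=np.linalg.inv(K)@[u,v,1];d=np.array(c['rotation'])@[d[0],-d[1],-d[2]]
    o=np.array(c['origin']);return o+d*(z-o[2])/d[2]
def pix(c,p):
    q=np.array(c['rotation']).T@(np.array(p)-c['origin']);q=np.array(c['intrinsics'])@[q[0],-q[1],-q[2]];return q[:2]/q[2]
E
python3 - <<'E'
from h import *
for n in('top','scene'):
    c=snap(n,n+'0.png');print(n,{k:np.round(v,3).tolist() for k,v in c.items() if k!='frame'})
s=manip.observe();print({k:np.round(v,3).tolist() for k,v in s.items()},manip.tips_ahead)
w=manip.camera('wrist');print(w['T_tool_cam'],w['intrinsics'])
E
```

```text
top {'intrinsics': [[360.165, 0.0, 254.923], [0.0, 360.165, 190.481], [0.0, 0.0, 1.0]], 'origin': [0.49, -0.018, 1.479], 'rotation': [[-0.015, 0.999, -0.045], [-1.0, -0.016, -0.008], [-0.008, 0.044, 0.999]]}
scene {'intrinsics': [[415.408, 0.0, 262.8], [0.0, 415.408, 191.746], [0.0, 0.0, 1.0]], 'origin': [1.154, 0.393, 1.154], 'rotation': [[-0.601, -0.656, 0.456], [0.799, -0.501, 0.333], [0.01, 0.565, 0.825]]}
{'time': 0.1, 'joints': [0.973, 0.207, 1.543, -0.0, 1.393, -0.15], 'joint_velocities': [-0.0, -0.001, -0.005, -0.002, -0.001, -0.003], 'joint_torque': [0.0, -37.186, -28.229, 0.07, 0.031, -0.0], 'ee_pos': [0.248, 0.518, 0.218], 'ee_rot': [[-0.902, 0.432, -0.001], [0.432, 0.902, -0.002], [0.0, -0.002, -1.0]], 'wrist_force': [-0.259, 0.146, 0.785], 'ft_torque': [-0.04, -0.029, 0.03], 'grasp_force': 0.0, 'finger_gap': 0.094} 0.014
[[ 1.56411870e-03  9.71305386e-01  2.37830612e-01  6.89752550e-02]
 [ 9.99998774e-01 -1.50132559e-03 -4.45153572e-04  1.80825234e-04]
 [-7.53188786e-05  2.37831017e-01 -9.71306544e-01 -1.65578686e-01]
 [ 0.00000000e+00  0.00000000e+00  0.00000000e+00  1.00000000e+00]] [[266.26258002   0.         250.01625756]
 [  0.         266.26258002 193.32925513]
 [  0.           0.           1.        ]]
```

View pics/top0.png

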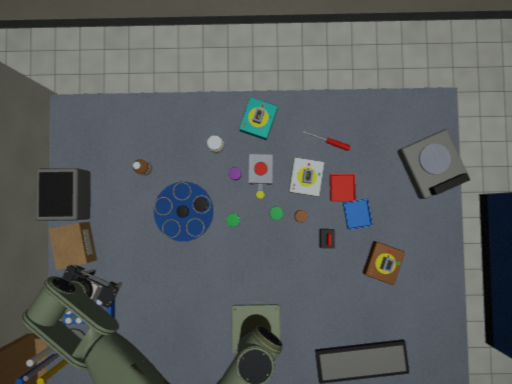

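View pics/scene0.png

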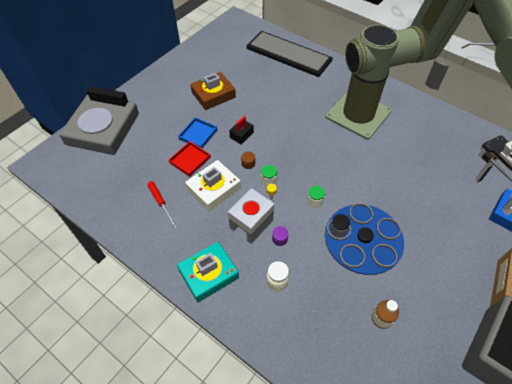

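Top view: red spent in the nest at (260,168), with look-alikes purple (235,173) and brown (301,216). The white console is at (307,177); its look-alikes are teal (259,117) and brown (385,263). Red tray is at (342,188), key (329,239), green cups (233,220) and (277,213), yellow knob (260,195). I choose the red spent, the white console and the red tray.

```bash
python3 - <<'E'
from h import *
c=snap('top');im=c['frame'];hsv=cv2.cvtColor(im,cv2.COLOR_RGB2HSV)
def m(lo,hi):return cv2.inRange(hsv,np.array(lo),np.array(hi))
def rep(name,mask,z,box,amin=8):
    x0,y0,x1,y1=box;k=np.zeros_like(mask);k[y0:y1,x0:x1]=mask[y0:y1,x0:x1]
    n,l,st,ce=cv2.connectedComponentsWithStats(k)
    for i in range(1,n):
        if st[i,4]>=amin:
            pts=cv2.findContours((l==i).astype('uint8'),0,1)[0][0]
            r=cv2.minAreaRect(pts);b=cv2.boxPoints(r);P=np.array([ray(c,*q,z)[:2] for q in b])
            print(name,ce[i].round(1),st[i,4],ray(c,*ce[i],z)[:2].round(3),'rectc',P.mean(0).round(3),'edges',[(np.linalg.norm(P[j+1]-P[j]).round(3),np.degrees(np.arctan2(*(P[j+1]-P[j])[::-1])).round(1)) for j in(0,1)])
red=m((0,150,90),(8,255,255))|m((173,150,90),(180,255,255))
rep('spent',red,.1,(245,150,275,185));rep('redtray',red,.02,(325,170,365,203));rep('key',red,.07,(318,225,340,252),3)
rep('green',m((45,120,60),(85,255,255)),.054,(60,195,320,330))
rep('greenall',m((50,120,60),(75,255,255)),.054,(50,95,460,384),5)
yel=m((24,150,120),(34,255,255));rep('knob',yel,.095,(250,186,270,204));rep('ydisc',yel,.05,(290,155,325,197))
rep('console',m((0,0,190),(180,40,255)),.05,(285,150,328,203),100)
rep('nest',m((0,0,140),(180,50,255)),.1,(243,148,278,190),50)
rep('carousel',m((100,150,50),(120,255,255)),.03,(145,170,220,250),100)
rep('dark',m((0,0,0),(180,255,50)),.08,(145,170,220,250),10)
rep('stand',m((0,0,0),(180,255,60)),.042,(312,222,342,255),10)
crop=cv2.resize(im[145:255,205:345],None,fx=5,fy=5,interpolation=cv2.INTER_CUBIC);cv2.imwrite('pics/crop0.png',crop[:,:,::-1])
E
```

```text
spent [260.3 168.2] 116 [ 0.636 -0.029] rectc [ 0.635 -0.03 ] edges [(np.float64(0.042), np.float64(-90.9)), (np.float64(0.042), np.float64(179.1))]
redtray [342.3 186.9] 659 [ 0.564 -0.361] rectc [ 0.563 -0.36 ] edges [(np.float64(0.097), np.float64(-90.9)), (np.float64(0.105), np.float64(178.4))]
key [329.3 239.7] 42 [ 0.356 -0.293] rectc [ 0.357 -0.294] edges [(np.float64(0.012), np.float64(-90.8)), (np.float64(0.043), np.float64(178.6))]
green [276.  212.8] 139 [ 0.464 -0.089] rectc [ 0.463 -0.089] edges [(np.float64(0.047), np.float64(-90.9)), (np.float64(0.047), np.float64(178.9))]
green [232.2 219.6] 138 [0.439 0.084] rectc [0.44  0.085] edges [(np.float64(0.047), np.float64(-90.9)), (np.float64(0.051), np.float64(179.2))]
greenall [276.  212.8] 139 [ 0.464 -0.089] rectc [ 0.463 -0.089] edges [(np.float64(0.047), np.float64(-90.9)), (np.float64(0.047), np.float64(178.9))]
greenall [232.2 219.6] 138 [0.439 0.084] rectc [0.44  0.085] edges [(np.float64(0.047), np.float64(-90.9)), (np.float64(0.051), np.float64(179.2))]
greenall [398.  262.7] 7 [ 0.262 -0.563] rectc [ 0.26  -0.56
[... 1009 characters left out ...]
.408 0.332] rectc [0.409 0.332] edges [(np.float64(0.056), np.float64(-90.9)), (np.float64(0.056), np.float64(179.7))]
carousel [195. 227.] 180 [0.411 0.236] rectc [0.411 0.236] edges [(np.float64(0.056), np.float64(-90.9)), (np.float64(0.056), np.float64(179.5))]
dark [200.1 203.9] 140 [0.503 0.206] rectc [0.503 0.205] edges [(np.float64(0.051), np.float64(-90.9)), (np.float64(0.047), np.float64(179.5))]
dark [182.2 211.1] 98 [0.476 0.276] rectc [0.477 0.277] edges [(np.float64(0.039), np.float64(-90.9)), (np.float64(0.039), np.float64(179.6))]
stand [325.2 237.6] 220 [ 0.362 -0.283] rectc [ 0.361 -0.286] edges [(np.float64(0.055), np.float64(-90.8)), (np.float64(0.071), np.float64(178.6))]
```

View pics/crop0.png

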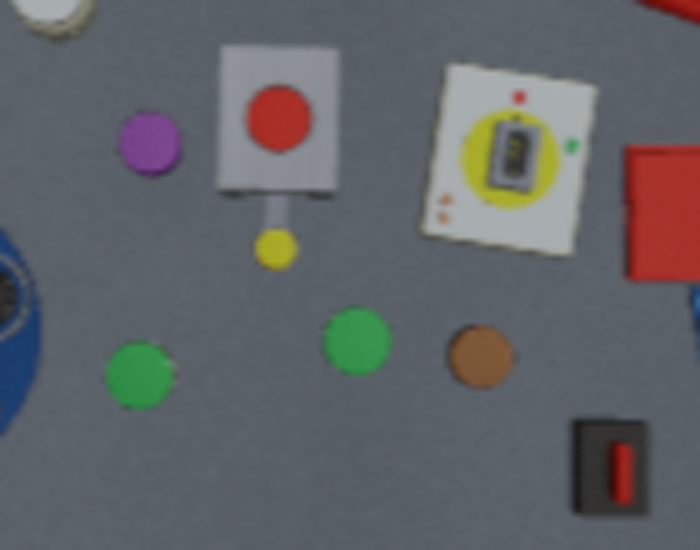

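The crop shows the flush red spent at crop (280,118) with purple beside it, the white console with its red and green dots, and the key in its stand. The choice is confirmed, so I'm moving to the knob.

```bash
cat >> h.py <<'E'
def go(x,y,z,yaw=None):
    s=manip.observe();R=np.array(s['ee_rot']);d=R.T@(np.array([x,y,z])-s['ee_pos'])*1000
    y0=np.arctan2(R[1,1],R[0,1]);r=0 if yaw is None else (y0-np.radians(yaw)+np.pi/2)%np.pi-np.pi/2
    print('shift',d.round(1),'roll',round(float(r),3),'ee',np.round(s['ee_pos'],4),'yaw',np.degrees(y0).round(2),'gap',s['finger_gap'],'F',np.round(s['wrist_force'],1),'t',s['time'])
E
python3 -c "
from h import *
go(.536,-.027,.2,90)"
```

```text
shift [-495.1 -367.3   19.2] roll -0.447 ee [0.2482 0.5181 0.2187] yaw 64.4 gap 0.09390121093177832 F [-0.1 -0.8  0.5] t 0.2
```

>>> carry_out:
  series:
    - [[-33,-25,1],0,1]
    - [[-66,-49,2],0,1]
    - [[-99,-73,3],0,1]
    - [[-132,-98,4],0,1]
    - [[-165,-122,5],0,1]

```text
time: 0.7
ee_pos: [0.3448, 0.3357, 0.2143]
ee_rot: [[-0.902, 0.432, -0.0], [0.432, 0.902, -0.0], [-0.0, -0.0, -1.0]]
wrist_force: [0.2, 0.3, -0.6]
finger_gap: 0.0941
grasp_force: 0.0
```

>>> carry_out:
  series:
    - [[-33,-25,1],0,1]
    - [[-66,-49,2],0,1]
    - [[-99,-73,3],0,1]
    - [[-132,-98,4],0,1]
    - [[-165,-122,5],0,1]

```text
time: 1.2
ee_pos: [0.441, 0.1543, 0.2094]
ee_rot: [[-0.902, 0.432, 0.0], [0.432, 0.902, 0.0], [-0.0, 0.0, -1.0]]
wrist_force: [0.6, -0.2, -0.6]
finger_gap: 0.094
grasp_force: 0.0
```

>>> carry_out:
  series:
    - [[-33,-25,1],-0.1,1]
    - [[-66,-49,2],-0.2,1]
    - [[-99,-73,3],-0.3,1]
    - [[-132,-98,4],-0.4,1]
    - [[-165,-122,8],-0.447,1]

```text
time: 1.7
ee_pos: [0.5375, -0.0271, 0.2017]
ee_rot: [[-1.0, -0.003, 0.001], [-0.003, 1.0, -0.0], [-0.001, -0.0, -1.0]]
wrist_force: [0.8, 0.7, 0.3]
finger_gap: 0.0936
grasp_force: 0.0
```

```bash
python3 - <<'E'
from h import *
go(.536,-.027,.13,90)
c=snap('wrist','w1.png');hsv=cv2.cvtColor(c['frame'],cv2.COLOR_RGB2HSV)
for n,lo,hi,z in(('knob',(24,150,100),(34,255,255),.095),('spent',(0,150,90),(8,255,255),.1),('green',(50,120,60),(80,255,255),.054)):
    k=cv2.inRange(hsv,np.array(lo),np.array(hi));N,l,st,ce=cv2.connectedComponentsWithStats(k)
    for i in range(1,N):
        if st[i,4]>60:
            (u,v),r=cv2.minEnclosingCircle(cv2.findContours((l==i).astype('uint8'),0,1)[0][0]);print(n,ce[i].round(),st[i],ray(c,*ce[i],z)[:2].round(4),ray(c,u,v,z)[:2].round(4),r)
E
```

```text
shift [ 1.6  0.1 71.7] roll 0.003 ee [ 0.5375 -0.0271  0.2017] yaw 90.15 gap 0.09362652119861885 F [0.8 0.7 0.3] t 1.7
knob [252. 194.] [239 181  28  28 617] [ 0.5364 -0.0242] [ 0.536  -0.0242] 14.237513542175293
knob [115. 232.] [  76  211   61   57 1038] [ 0.5799 -0.1745] [ 0.5851 -0.1847] 31.63275718688965
spent [ 19. 200.] [   0  159   46   79 3040] [ 0.5418 -0.2662] [ 0.5405 -0.2629] 44.78099822998047
spent [249. 268.] [231 262  37  12 306] [ 0.6201 -0.028 ] [ 0.6238 -0.0275] 18.007041931152344
green [350. 102.] [ 326   77   48   50 1819] [0.4395 0.0843] [0.4394 0.084 ] 25.1098575592041
green [197. 124.] [ 175  100   46   48 1713] [ 0.4641 -0.0873] [ 0.4645 -0.0879] 24.129955291748047
```

View pics/w1.png

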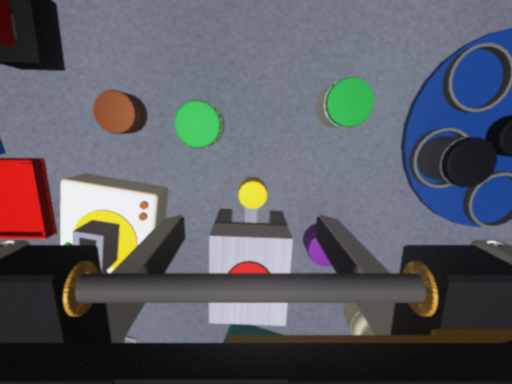

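The wrist view shows the knob at (252,194), cups at (197,124) and (350,102), and the nest's red cap at (249,268). I'm descending onto the knob, gripping and raising it.

>>> carry_out:
  series:
    - [[1,2,30],0,1]
    - [[1,2,60],0,1]
    - [[1,2,85],0,1]
    - [[1,2,105],0,1]
    - [[1,2,121],0,1]

```text
time: 2.25
ee_pos: [0.5346, -0.0231, 0.0786]
ee_rot: [[-1.0, 0.0, -0.002], [0.0, 1.0, 0.001], [0.002, 0.001, -1.0]]
wrist_force: [-0.0, 0.0, -0.3]
finger_gap: 0.0942
grasp_force: 0.0
```

>>> carry_out:
  series:
    - [[0,0,0],0,-1]
    - [[0,0,0],0,-1]
    - [[0,0,0],0,-1]
    - [[0,0,0],0,-1]
    - [[0,0,0],0,-1]
  force: 40

```text
time: 2.75
ee_pos: [0.5365, -0.0235, 0.0815]
ee_rot: [[-1.0, -0.0, 0.002], [-0.0, 1.0, -0.0], [-0.002, -0.0, -1.0]]
wrist_force: [0.3, -0.4, 0.8]
finger_gap: 0.0574
grasp_force: 0.0
```

>>> carry_out:
  series:
    - [[0,0,0],0,-1]
    - [[0,0,0],0,-1]
    - [[0,0,0],0,-1]
    - [[0,0,0],0,-1]
    - [[0,0,0],0,-1]

```text
time: 3.25
ee_pos: [0.5358, -0.0245, 0.0805]
ee_rot: [[-1.0, -0.0, -0.0], [-0.0, 1.0, -0.002], [0.0, -0.002, -1.0]]
wrist_force: [0.6, -4.9, 0.5]
finger_gap: 0.0313
grasp_force: 40.0
```

>>> carry_out:
  series:
    - [[0,0,-6],0,-1]
    - [[0,0,-13],0,-1]
    - [[0,0,-20],0,-1]
    - [[0,0,-26],0,-1]
    - [[0,0,-31],0,-1]

```text
time: 3.75
ee_pos: [0.5357, -0.0245, 0.1103]
ee_rot: [[-1.0, -0.0, 0.0], [-0.0, 1.0, -0.002], [-0.0, -0.002, -1.0]]
wrist_force: [4.4, -5.7, -8.5]
finger_gap: 0.0311
grasp_force: 40.0
```

>>> carry_out:
  series:
    - [[0,0,0],0,-1]
    - [[0,0,0],0,-1]
    - [[0,0,0],0,0.2]
    - [[0,0,0],0,0.2]
    - [[0,0,0],0,0.2]

```text
time: 4.25
ee_pos: [0.5357, -0.0228, 0.1116]
ee_rot: [[-1.0, -0.0, 0.0], [-0.0, 1.0, 0.001], [-0.0, 0.001, -1.0]]
wrist_force: [-0.4, -0.1, 1.1]
finger_gap: 0.0518
grasp_force: 0.0
```

>>> carry_out:
  series:
    - [[0,0,0],0,1]
    - [[0,0,-15],0,1]
    - [[0,0,-50],0,1]
    - [[0,0,-90],0,1]
    - [[0,0,-110],0,1]

```text
time: 4.75
ee_pos: [0.5375, -0.0234, 0.2254]
ee_rot: [[-1.0, -0.001, 0.006], [-0.001, 1.0, -0.001], [-0.006, -0.001, -1.0]]
wrist_force: [-0.5, -0.4, 0.9]
finger_gap: 0.0916
grasp_force: 0.0
```

```bash
python3 - <<'E'
from h import *
go(.636,-.0265,.2,90)
c=snap('wrist','w2.png');hsv=cv2.cvtColor(c['frame'],cv2.COLOR_RGB2HSV)
for n,lo,hi,z in(('knob',(24,150,100),(34,255,255),.125),('spent',(0,150,90),(8,255,255),.13)):
    k=cv2.inRange(hsv,np.array(lo),np.array(hi));N,l,st,ce=cv2.connectedComponentsWithStats(k)
    for i in range(1,N):
        if st[i,4]>60: print(n,ce[i].round(),st[i],ray(c,*ce[i],z)[:2].round(4))
c=snap('top');hsv=cv2.cvtColor(c['frame'],cv2.COLOR_RGB2HSV)
E
```

```text
shift [-98.4  -3.1  26. ] roll 0.001 ee [ 0.5375 -0.0234  0.2254] yaw 90.03 gap 0.09158390786044947 F [-0.5 -0.4  0.9] t 4.75
knob [249. 195.] [235 182  29  28 646] [ 0.5364 -0.0242]
knob [122. 227.] [ 85 205  56  53 969] [ 0.5712 -0.1595]
spent [ 25. 194.] [   0  157   56   75 3610] [ 0.5345 -0.2507]
spent [ 59. 204.] [ 55 182   9  45  77] [ 0.5446 -0.2174]
spent [245. 269.] [228 264  35  10 243] [ 0.6182 -0.0284]
```

View pics/w2.png

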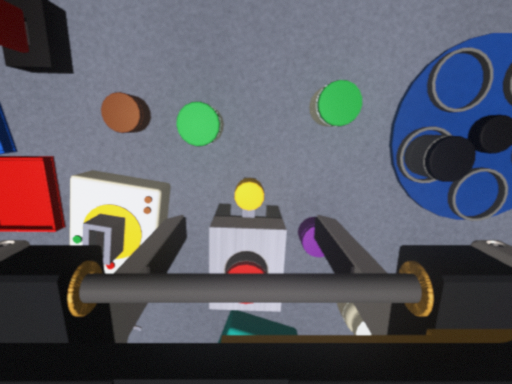

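The picture shows the knob raised at (249,195) and the spent's cap at (245,269), partly behind the crossbar. I'm moving over it and gripping.

>>> carry_out:
  series:
    - [[-40,-2,0],0,1]
    - [[-80,-4,0],0,1]
    - [[-98,-4,10],0,1]
    - [[-98,-4,40],0,1]
    - [[-98,-4,60],0,1]

```text
time: 5.35
ee_pos: [0.6324, -0.0269, 0.1572]
ee_rot: [[-1.0, -0.0, -0.005], [-0.0, 1.0, 0.001], [0.005, 0.001, -1.0]]
wrist_force: [-0.0, -0.6, -0.4]
finger_gap: 0.0938
grasp_force: 0.0
```

```bash
python3 - <<'E'
from h import *
go(.636,-.027,.118,90)
c=snap('wrist');hsv=cv2.cvtColor(c['frame'],cv2.COLOR_RGB2HSV)
k=cv2.inRange(hsv,np.array((0,150,90)),np.array((8,255,255)));N,l,st,ce=cv2.connectedComponentsWithStats(k)
for i in range(1,N):
    if st[i,4]>60: print(ce[i].round(),st[i],ray(c,*ce[i],.13)[:2].round(4))
E
```

```text
shift [-3.8 -0.2 39.2] roll 0.0 ee [ 0.6324 -0.0269  0.1572] yaw 90.03 gap 0.09382669115316092 F [-0.  -0.6 -0.4] t 5.35
[  6. 136.] [  0 100  14  75 138] [ 0.5689 -0.1991]
[248. 225.] [ 218  195   61   60 2835] [ 0.6356 -0.0281]
[ 69. 218.] [ 64 214  11   9  79] [ 0.6302 -0.1645]
```

>>> carry_out:
  series:
    - [[-1,-1,12],0,1]
    - [[-1,-1,24],0,1]
    - [[-1,-1,33],0,1]
    - [[-1,-1,38],0,1]
    - [[-1,-1,38],0,0]
  force: 25

```text
time: 5.9
ee_pos: [0.6343, -0.0283, 0.1229]
ee_rot: [[-1.0, -0.0, -0.001], [-0.0, 1.0, 0.0], [0.001, 0.0, -1.0]]
wrist_force: [-0.1, 0.6, 0.2]
finger_gap: 0.0891
grasp_force: 0.0
```

>>> carry_out:
  series:
    - [[0,0,0],0,-1]
    - [[0,0,0],0,-1]
    - [[0,0,0],0,-1]
    - [[0,0,0],0,-1]
    - [[0,0,0],0,-1]

```text
time: 6.4
ee_pos: [0.6349, -0.0284, 0.1237]
ee_rot: [[-1.0, -0.0, 0.0], [-0.0, 1.0, -0.0], [-0.0, -0.0, -1.0]]
wrist_force: [-0.5, -0.1, 0.9]
finger_gap: 0.0498
grasp_force: 23.7
```

>>> carry_out:
  series:
    - [[0,0,0],0,-1]
    - [[0,0,-3],0,-1]
    - [[0,0,-10],0,-1]
    - [[0,0,-20],0,-1]
    - [[0,0,-30],0,-1]

```text
time: 6.9
ee_pos: [0.6348, -0.0284, 0.1544]
ee_rot: [[-1.0, -0.0, 0.0], [-0.0, 1.0, -0.0], [-0.0, -0.0, -1.0]]
wrist_force: [0.0, -0.0, -0.9]
finger_gap: 0.0497
grasp_force: 25.0
```

>>> carry_out:
  series:
    - [[0,0,-40],0,-1]
    - [[10,-40,-45],0,-1]
    - [[20,-85,-45],0,-1]
    - [[30,-130,-45],0,-1]
    - [[40,-175,-45],0,-1]

```text
time: 7.4
ee_pos: [0.5947, -0.2049, 0.2]
ee_rot: [[-1.0, -0.001, 0.002], [-0.001, 1.0, -0.001], [-0.002, -0.001, -1.0]]
wrist_force: [0.6, -0.4, -1.7]
finger_gap: 0.0498
grasp_force: 25.0
```

>>> carry_out:
  series:
    - [[10,-40,0],0,-1]
    - [[20,-80,0],0,-1]
    - [[29,-120,0],0,-1]
    - [[30,-145,0],0,-1]
    - [[31,-157,20],0,-1]

```text
time: 7.9
ee_pos: [0.5653, -0.3654, 0.1833]
ee_rot: [[-1.0, 0.003, 0.007], [0.003, 1.0, -0.007], [-0.007, -0.007, -1.0]]
wrist_force: [0.9, -0.6, -0.4]
finger_gap: 0.049
grasp_force: 25.0
```

```bash
python3 - <<'E'
from h import *
go(.563,-.361,.039,90)
c=snap('wrist','w3.png')
for x in(-.05,.05):
  for y in(-.045,.045):print(pix(c,(.563+x,-.361+y,.022)).round())
c=snap('top');hsv=cv2.cvtColor(c['frame'],cv2.COLOR_RGB2HSV)
E
```

```text
shift [  3.3   5.4 144.2] roll -0.003 ee [ 0.5653 -0.3654  0.1833] yaw 89.84 gap 0.04896087109303245 F [ 0.9 -0.6 -0.4] t 7.9
[217. 141.]
[292. 141.]
[219. 220.]
[289. 220.]
```

View pics/w3.png

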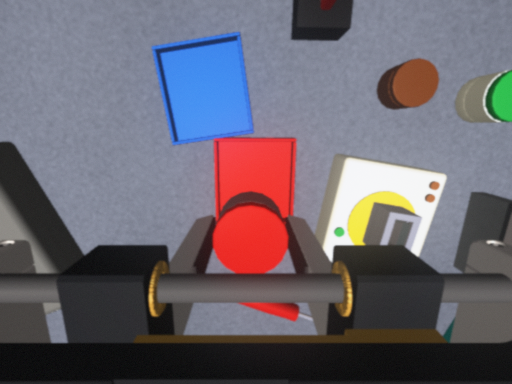

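The held red spent at (250,238) is over the red tray, whose edges at columns 214–297 match my estimate. Lowering it now.

>>> carry_out:
  series:
    - [[2,3,40],0,-1]
    - [[2,3,80],0,-1]
    - [[2,3,110],0,-1]
    - [[2,3,130],0,-1]
    - [[2,3,140],0,-1]

```text
time: 8.5
ee_pos: [0.5608, -0.3548, 0.0376]
ee_rot: [[-1.0, -0.001, -0.004], [-0.001, 1.0, 0.004], [0.004, 0.004, -1.0]]
wrist_force: [-10.9, 10.4, 37.9]
finger_gap: 0.0497
grasp_force: 25.0
```

>>> carry_out:
  series:
    - [[0,0,1],0,-1]
    - [[0,0,1],0,-1]
    - [[0,0,1],0,-1]
    - [[0,0,1],0,-1]
    - [[0,0,1],0,-1]

```text
time: 9.0
ee_pos: [0.5621, -0.3576, 0.038]
ee_rot: [[-1.0, -0.0, 0.001], [-0.0, 1.0, -0.001], [-0.001, -0.001, -1.0]]
wrist_force: [-0.7, 0.7, -1.0]
finger_gap: 0.0493
grasp_force: 25.0
```

```bash
python3 -c "
from h import *
go(.563,-.361,.038,90)"
```

```text
shift [-0.9 -3.4  0. ] roll 0.0 ee [ 0.5621 -0.3576  0.038 ] yaw 90.01 gap 0.04933874333608993 F [-0.7  0.7 -1. ] t 9.0
```

>>> carry_out:
  series:
    - [[0,0,0],0,-0.2]
    - [[0,0,0],0,0.3]
    - [[0,0,0],0,0.4]
    - [[0,0,0],0,0.4]
    - [[0,0,0],0,0.4]

```text
time: 9.5
ee_pos: [0.5619, -0.3575, 0.0376]
ee_rot: [[-1.0, -0.0, 0.0], [-0.0, 1.0, -0.0], [-0.0, -0.0, -1.0]]
wrist_force: [0.9, -0.2, -0.1]
finger_gap: 0.0656
grasp_force: 0.0
```

>>> carry_out:
  series:
    - [[0,0,-15],0,0.4]
    - [[0,0,-40],0,0.4]
    - [[0,0,-80],0,0.4]
    - [[0,0,-120],0,0.4]
    - [[0,0,-150],0,0.4]

```text
time: 10.0
ee_pos: [0.5628, -0.3581, 0.1921]
ee_rot: [[-1.0, -0.0, 0.004], [-0.0, 1.0, -0.003], [-0.004, -0.003, -1.0]]
wrist_force: [0.0, -0.9, -0.5]
finger_gap: 0.0661
grasp_force: 0.0
```

>>> carry_out:
  series:
    - [[0,35,0],0,0.6]
    - [[0,75,0],0,0.6]
    - [[5,120,0],0,0.6]
    - [[10,165,0],0,0.6]
    - [[15,205,0],0,0.6]

```text
time: 10.5
ee_pos: [0.5466, -0.1505, 0.1889]
ee_rot: [[-1.0, -0.0, 0.002], [-0.0, 1.0, -0.0], [-0.002, -0.0, -1.0]]
wrist_force: [-0.1, 0.2, -0.7]
finger_gap: 0.0753
grasp_force: 0.0
```

>>> carry_out:
  series:
    - [[5,45,0],0,1]
    - [[8,90,0],0,1]
    - [[11,115,0],0,1]
    - [[11,126,0],0,1]
    - [[11,127,0],0,1]

```text
time: 11.0
ee_pos: [0.5361, -0.0246, 0.1885]
ee_rot: [[-1.0, -0.002, 0.002], [-0.002, 1.0, -0.001], [-0.002, -0.001, -1.0]]
wrist_force: [-0.1, -0.1, 0.6]
finger_gap: 0.0942
grasp_force: 0.0
```

```bash
python3 - <<'E'
from h import *
go(.536,-.0243,.11,90)
c=snap('wrist');hsv=cv2.cvtColor(c['frame'],cv2.COLOR_RGB2HSV)
for n,lo,hi,z in(('knob',(24,150,100),(34,255,255),.125),('green',(50,120,60),(80,255,255),.054)):
    k=cv2.inRange(hsv,np.array(lo),np.array(hi));N,l,st,ce=cv2.connectedComponentsWithStats(k)
    for i in range(1,N):
        if st[i,4]>60: print(n,ce[i].round(),st[i],ray(c,*ce[i],z)[:2].round(4))
c=snap('top');im=c['frame'];crop=cv2.resize(im[145:255,205:365],None,fx=4,fy=4,interpolation=cv2.INTER_CUBIC);cv2.imwrite('pics/crop1.png',crop[:,:,::-1])
E
```

```text
shift [ 0.2  0.3 78.5] roll 0.002 ee [ 0.5361 -0.0246  0.1885] yaw 90.13 gap 0.09417869070118716 F [-0.1 -0.1  0.6] t 11.0
knob [250. 207.] [234 192  33  32 841] [ 0.5364 -0.0244]
knob [107. 238.] [  67  215   63   59 1148] [ 0.5662 -0.1558]
green [352. 102.] [ 327   76   50   52 1999] [0.4395 0.0843]
green [192. 125.] [ 169  100   48   50 1865] [ 0.4641 -0.0874]
```

View pics/crop1.png

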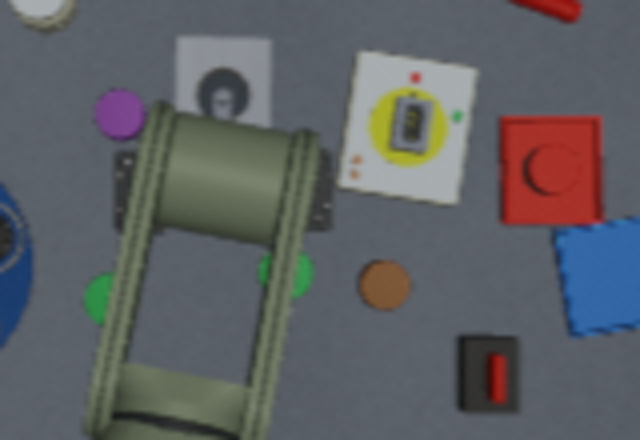

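The spent stands upright in the red tray at (552,170) and the nest at (222,95) is empty with its rod showing. Now I grip the knob and push it down.

>>> carry_out:
  series:
    - [[0,0,25],0,1]
    - [[0,0,50],0,1]
    - [[0,0,68],0,1]
    - [[0,0,77],0,1]
    - [[0,0,77],0,0]
  force: 40

```text
time: 11.6
ee_pos: [0.5348, -0.0265, 0.1091]
ee_rot: [[-1.0, 0.002, -0.003], [0.002, 1.0, 0.0], [0.003, 0.0, -1.0]]
wrist_force: [0.1, -1.3, 0.9]
finger_gap: 0.0892
grasp_force: 0.0
```

>>> carry_out:
  series:
    - [[0,0,0],0,-1]
    - [[0,0,0],0,-1]
    - [[0,0,0],0,-1]
    - [[0,0,0],0,-1]
    - [[0,0,0],0,-1]

```text
time: 12.1
ee_pos: [0.536, -0.0254, 0.1109]
ee_rot: [[-1.0, -0.0, 0.001], [-0.0, 1.0, -0.0], [-0.001, -0.0, -1.0]]
wrist_force: [0.6, -0.3, 0.2]
finger_gap: 0.0493
grasp_force: 0.0
```

>>> carry_out:
  series:
    - [[0,0,0],0,-1]
    - [[0,0,0],0,-1]
    - [[0,0,6],0,-1]
    - [[0,0,12],0,-1]
    - [[0,0,18],0,-1]

```text
time: 12.6
ee_pos: [0.5358, -0.0247, 0.0922]
ee_rot: [[-1.0, -0.0, 0.0], [-0.0, 1.0, 0.001], [-0.0, 0.001, -1.0]]
wrist_force: [-0.6, 4.0, 4.7]
finger_gap: 0.0313
grasp_force: 40.0
```

>>> carry_out:
  series:
    - [[0,0,5],0,-1]
    - [[0,0,9],0,-1]
    - [[0,0,11],0,-1]
    - [[0,0,12],0,-1]
    - [[0,0,12],0,-1]

```text
time: 13.1
ee_pos: [0.5358, -0.0247, 0.0804]
ee_rot: [[-1.0, -0.0, -0.0], [-0.0, 1.0, 0.001], [0.0, 0.001, -1.0]]
wrist_force: [-1.7, 5.1, 6.3]
finger_gap: 0.0314
grasp_force: 40.0
```

>>> carry_out:
  series:
    - [[0,0,1],0,-1]
    - [[0,0,2],0,-1]
    - [[0,0,3],0,-1]
    - [[0,0,3],0,-1]
    - [[0,0,3],0,-1]

```text
time: 13.6
ee_pos: [0.5358, -0.0247, 0.0802]
ee_rot: [[-1.0, -0.0, -0.0], [-0.0, 1.0, 0.001], [0.0, 0.001, -1.0]]
wrist_force: [-8.9, 6.8, 21.6]
finger_gap: 0.0312
grasp_force: 40.0
```

>>> carry_out:
  series:
    - [[0,0,0],0,0]
    - [[0,0,0],0,0.5]
    - [[0,0,0],0,1]
    - [[0,0,0],0,1]
    - [[0,0,-20],0,1]

```text
time: 14.1
ee_pos: [0.5327, -0.0252, 0.0942]
ee_rot: [[-1.0, 0.0, -0.007], [0.0, 1.0, 0.001], [0.007, 0.001, -1.0]]
wrist_force: [0.2, -0.0, -0.6]
finger_gap: 0.0678
grasp_force: 0.0
```

>>> carry_out:
  series:
    - [[0,0,-45],0,1]
    - [[0,0,-80],0,1]
    - [[30,-25,-90],0,1]
    - [[60,-55,-90],0,1]
    - [[72,-63,-90],0,1]

```text
time: 14.6
ee_pos: [0.462, -0.0902, 0.1875]
ee_rot: [[-1.0, 0.002, -0.0], [0.002, 1.0, -0.001], [0.0, -0.001, -1.0]]
wrist_force: [-0.4, -0.4, 0.3]
finger_gap: 0.094
grasp_force: 0.0
```

```bash
cat > look.py <<'E'
from h import *
def comps(c,n,lo,hi,z):
    hsv=cv2.cvtColor(c['frame'],cv2.COLOR_RGB2HSV)
    k=cv2.inRange(hsv,np.array(lo),np.array(hi));N,l,st,ce=cv2.connectedComponentsWithStats(k)
    for i in range(1,N):
        if st[i,4]>60: print(n,ce[i].round(),st[i],ray(c,*ce[i],z)[:2].round(4))
c=snap('wrist','look.png')
comps(c,'green',(50,120,60),(80,255,255),.054);comps(c,'knob',(24,150,100),(34,255,255),.095)
E
python3 -c "
from look import *
go(.464,-.0875,.04,90)"
```

```text
green [404. 170.] [ 380  147   48   46 1723] [0.4388 0.0837]
green [252. 191.] [ 230  169   45   44 1562] [ 0.4635 -0.0877]
knob [311. 264.] [298 254  28  20 483] [ 0.5343 -0.0245]
knob [175. 311.] [165 303  22  21 288] [ 0.5924 -0.1742]
shift [ -3.3   2.8 146.9] roll -0.003 ee [ 0.461  -0.0902  0.1869] yaw 89.85 gap 0.0939876109844175 F [-0.5 -0.5 -0.2] t 14.65
```

>>> carry_out:
  series:
    - [[-2,2,40],0,0.7]
    - [[-2,2,80],0,0.7]
    - [[-2,2,115],0,0.7]
    - [[-2,2,135],0,0.7]
    - [[-2,2,146],0,0.7]
  force: 25

```text
time: 15.15
ee_pos: [0.4643, -0.0851, 0.0386]
ee_rot: [[-1.0, -0.0, -0.004], [-0.0, 1.0, 0.002], [0.004, 0.002, -1.0]]
wrist_force: [-0.2, 0.4, -0.6]
finger_gap: 0.0796
grasp_force: 0.0
```

>>> carry_out:
  series:
    - [[0,0,0],0,-1]
    - [[0,0,0],0,-1]
    - [[0,0,0],0,-1]
    - [[0,0,0],0,-1]
    - [[0,0,0],0,-1]

```text
time: 15.65
ee_pos: [0.4672, -0.087, 0.0429]
ee_rot: [[-1.0, -0.0, 0.003], [-0.0, 1.0, -0.001], [-0.003, -0.001, -1.0]]
wrist_force: [-0.1, -0.8, 3.8]
finger_gap: 0.0534
grasp_force: 25.0
```

>>> carry_out:
  series:
    - [[0,0,0],0,-1]
    - [[0,0,-30],0,-1]
    - [[0,0,-70],0,-1]
    - [[0,0,-110],0,-1]
    - [[0,0,-140],0,-1]

```text
time: 16.15
ee_pos: [0.4658, -0.0863, 0.1834]
ee_rot: [[-1.0, -0.0, 0.001], [-0.0, 1.0, -0.0], [-0.001, -0.0, -1.0]]
wrist_force: [0.1, 1.1, -1.9]
finger_gap: 0.0537
grasp_force: 25.0
```

>>> carry_out:
  series:
    - [[0,30,-10],0,-1]
    - [[0,70,-20],0,-1]
    - [[0,115,-20],0,-1]
    - [[0,160,-20],0,-1]
    - [[0,205,-20],0,-1]

```text
time: 16.65
ee_pos: [0.4647, 0.1202, 0.201]
ee_rot: [[-1.0, 0.0, -0.001], [0.0, 1.0, 0.0], [0.001, 0.0, -1.0]]
wrist_force: [0.5, -0.1, -1.3]
finger_gap: 0.0538
grasp_force: 25.0
```

>>> carry_out:
  series:
    - [[-5,45,0],0,-1]
    - [[-10,90,0],0,-1]
    - [[-15,125,0],0,-1]
    - [[-18,148,0],0,-1]
    - [[-18,150,0],0,-1]

```text
time: 17.15
ee_pos: [0.4827, 0.271, 0.2005]
ee_rot: [[-1.0, -0.004, -0.002], [-0.004, 1.0, 0.0], [0.002, 0.0, -1.0]]
wrist_force: [-0.3, -0.3, -2.8]
finger_gap: 0.0533
grasp_force: 25.0
```

>>> carry_out:
  series:
    - [[-5,40,0],0,-1]
    - [[-10,75,0],0,-1]
    - [[-12,88,0],0,-1]
    - [[-12,88,0],0,-1]
    - [[-12,88,0],0,-1]

```text
time: 17.65
ee_pos: [0.4953, 0.355, 0.2008]
ee_rot: [[-1.0, 0.0, -0.001], [0.0, 1.0, -0.002], [0.001, -0.002, -1.0]]
wrist_force: [0.2, -1.0, -2.1]
finger_gap: 0.0537
grasp_force: 25.0
```

```bash
python3 - <<'E'
from look import *
go(.498,.359,.073,90)
for n,p in(('74',(.498,.359)),('146',(.409,.327)),('218',(.412,.232))): print(n,pix(c,(*p,.041)).round(), pix(c,(p[0]-.035,p[1],.041)).round())
comps(c,'blue',(100,120,40),(125,255,255),.03)
E
```

```text
green [ 20. 140.] [   0  117   44   47 1662] [0.4401 0.0896]
green [250. 235.] [ 207  195   87   79 5329] [0.5559 0.3551]
shift [ -2.8   4.4 128. ] roll -0.001 ee [0.4954 0.3548 0.201 ] yaw 89.95 gap 0.05371969292447819 F [ 0.4 -0.  -2. ] t 17.7
74 [253. 187.] [253. 159.]
146 [226. 113.] [226.  81.]
218 [145. 116.] [143.  84.]
blue [191. 150.] [  101    67   189   184 10905] [0.4528 0.2817]
blue [230. 113.] [ 203   85   55   57 2422] [0.4086 0.3309]
blue [150. 116.] [ 125   88   52   56 2312] [0.4116 0.234 ]
blue [260. 175.] [232 163  51  33 819] [0.4849 0.3679]
blue [144. 185.] [117 167  44  48 303] [0.4983 0.2184]
blue [189. 219.] [176 208  37  31 450] [0.5445 0.2738]
```

View pics/look.png

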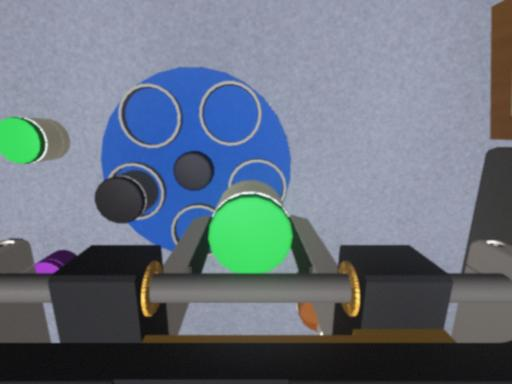

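Held green cap at (250,235); the pocket rings at (231,113), (150,116) and (258,185) refine the pocket to (0.4975, 0.363). Lowering.

>>> carry_out:
  series:
    - [[-4,8,30],0,-1]
    - [[-4,8,60],0,-1]
    - [[-4,8,85],0,-1]
    - [[-4,8,105],0,-1]
    - [[-4,8,118],0,-1]

```text
time: 18.2
ee_pos: [0.4987, 0.3623, 0.0816]
ee_rot: [[-1.0, 0.001, -0.003], [0.002, 1.0, -0.002], [0.003, -0.002, -1.0]]
wrist_force: [0.3, 0.4, -1.4]
finger_gap: 0.0535
grasp_force: 25.0
```

>>> carry_out:
  series:
    - [[0,0,3],0,-1]
    - [[0,0,6],0,-1]
    - [[0,0,8],0,-1]
    - [[0,0,8],0,-1]
    - [[0,0,8],0,-1]

```text
time: 18.7
ee_pos: [0.5002, 0.365, 0.0764]
ee_rot: [[-1.0, -0.0, 0.001], [-0.0, 1.0, 0.001], [-0.001, 0.001, -1.0]]
wrist_force: [0.5, 1.1, -1.6]
finger_gap: 0.054
grasp_force: 25.0
```

>>> carry_out:
  series:
    - [[0,0,1],0,-1]
    - [[0,0,2],0,-1]
    - [[0,0,3],0,-1]
    - [[0,0,4],0,-1]
    - [[0,0,4],0,-1]

```text
time: 19.2
ee_pos: [0.4997, 0.3648, 0.0729]
ee_rot: [[-1.0, -0.0, 0.0], [-0.0, 1.0, -0.0], [-0.0, -0.0, -1.0]]
wrist_force: [-3.5, -2.2, 6.1]
finger_gap: 0.0533
grasp_force: 25.0
```

>>> carry_out:
  series:
    - [[0,0,0],0,0]
    - [[0,0,0],0,0.55]
    - [[0,0,0],0,0.55]
    - [[0,0,0],0,0.55]
    - [[0,0,-15],0,0.55]

```text
time: 19.7
ee_pos: [0.4977, 0.3635, 0.0842]
ee_rot: [[-1.0, -0.0, -0.005], [-0.0, 1.0, -0.003], [0.005, -0.003, -1.0]]
wrist_force: [0.2, 0.1, -0.8]
finger_gap: 0.0726
grasp_force: 0.0
```

>>> carry_out:
  series:
    - [[0,0,-40],0,0.55]
    - [[0,0,-80],0,0.55]
    - [[0,0,-115],0,0.55]
    - [[10,-40,-115],0,0.55]
    - [[20,-85,-115],0,0.55]

```text
time: 20.2
ee_pos: [0.4811, 0.2802, 0.2049]
ee_rot: [[-1.0, -0.003, 0.006], [-0.003, 1.0, 0.002], [-0.006, 0.002, -1.0]]
wrist_force: [0.7, -0.5, -0.1]
finger_gap: 0.0732
grasp_force: 0.0
```

>>> carry_out:
  series:
    - [[10,-45,0],0,0.7]
    - [[20,-90,0],0,0.7]
    - [[30,-135,0],0,0.7]
    - [[38,-175,0],0,0.7]
    - [[40,-194,0],0,0.7]

```text
time: 20.7
ee_pos: [0.439, 0.0831, 0.2026]
ee_rot: [[-1.0, 0.002, 0.001], [0.002, 1.0, -0.001], [-0.001, -0.001, -1.0]]
wrist_force: [-0.1, -1.1, 0.3]
finger_gap: 0.08
grasp_force: 0.0
```

```bash
python3 -c "
from look import *
go(.4395,.084,.042,90)"
```

```text
green [251. 187.] [ 230  166   44   42 1425] [0.4391 0.0851]
green [492. 231.] [468 218  44  29 848] [0.4962 0.3876]
shift [  0.    2.7 160.6] roll -0.003 ee [0.4393 0.0817 0.2026] yaw 89.81 gap 0.0801047643611169 F [ 0.8 -0.5 -0.7] t 20.75
```

View pics/look.png

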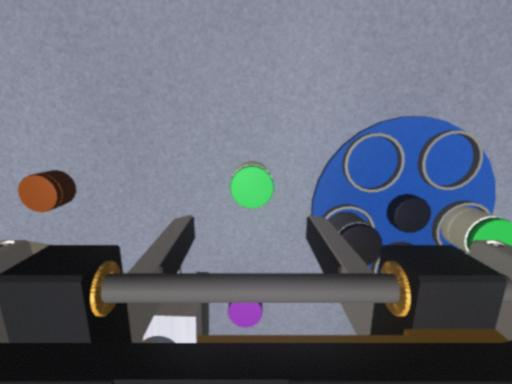

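The next cup is at (251,187), and the first cup sits in its pocket at (490,232). Picking the second cup.

>>> carry_out:
  series:
    - [[0,2,40],0,0.7]
    - [[0,2,80],0,0.7]
    - [[0,2,120],0,0.7]
    - [[0,2,145],0,0.7]
    - [[0,2,160],0,0.7]

```text
time: 21.25
ee_pos: [0.4385, 0.0881, 0.0398]
ee_rot: [[-1.0, -0.0, -0.003], [-0.0, 1.0, 0.0], [0.003, 0.0, -1.0]]
wrist_force: [1.0, -0.2, 0.8]
finger_gap: 0.0802
grasp_force: 0.0
```

>>> carry_out:
  series:
    - [[0,0,0],0,-1]
    - [[0,0,0],0,-1]
    - [[0,0,0],0,-1]
    - [[0,0,0],0,-1]
    - [[0,0,0],0,-1]

```text
time: 21.75
ee_pos: [0.4413, 0.0876, 0.043]
ee_rot: [[-1.0, -0.0, 0.003], [-0.0, 1.0, -0.0], [-0.003, -0.0, -1.0]]
wrist_force: [-1.1, -0.5, 4.8]
finger_gap: 0.0536
grasp_force: 25.0
```

>>> carry_out:
  series:
    - [[0,0,0],0,-1]
    - [[0,0,-30],0,-1]
    - [[0,0,-70],0,-1]
    - [[0,0,-110],0,-1]
    - [[0,0,-155],0,-1]

```text
time: 22.25
ee_pos: [0.4383, 0.0877, 0.197]
ee_rot: [[-1.0, -0.0, -0.003], [-0.0, 1.0, 0.0], [0.003, 0.0, -1.0]]
wrist_force: [-0.2, -0.2, -1.4]
finger_gap: 0.0535
grasp_force: 25.0
```

>>> carry_out:
  series:
    - [[1,40,0],0,-1]
    - [[5,85,0],0,-1]
    - [[10,130,0],0,-1]
    - [[15,175,0],0,-1]
    - [[20,215,0],0,-1]

```text
time: 22.75
ee_pos: [0.4187, 0.3044, 0.1963]
ee_rot: [[-1.0, -0.001, -0.0], [-0.001, 1.0, 0.0], [0.0, 0.0, -1.0]]
wrist_force: [0.2, -0.3, -0.6]
finger_gap: 0.0536
grasp_force: 25.0
```

>>> carry_out:
  series:
    - [[5,20,0],0,-1]
    - [[9,30,0],0,-1]
    - [[9,30,0],0,-1]
    - [[9,30,0],0,-1]
    - [[9,30,0],0,-1]

```text
time: 23.25
ee_pos: [0.4109, 0.3314, 0.1964]
ee_rot: [[-1.0, 0.001, -0.0], [0.001, 1.0, -0.001], [0.0, -0.001, -1.0]]
wrist_force: [-0.2, -1.1, -0.3]
finger_gap: 0.0533
grasp_force: 25.0
```

```bash
python3 -c "
from look import *
go(.409,.3315,.073,90)
print(pix(c,(.409,.3315,.213)),pix(c,(.411,.3315,.213)))"
```

```text
green [252. 238.] [ 207  197   93   78 5642] [0.4749 0.3346]
shift [  2.    0.2 123.4] roll -0.002 ee [0.411  0.3314 0.1964] yaw 89.91 gap 0.053785122697990954 F [ 0.  -0.6 -1. ] t 23.3
[249.54706494 242.34776659] [249.54782207 245.41418967]
```

>>> carry_out:
  series:
    - [[0,0,30],0,-1]
    - [[0,0,60],0,-1]
    - [[0,0,85],0,-1]
    - [[0,0,105],0,-1]
    - [[0,0,114],0,-1]

```text
time: 23.8
ee_pos: [0.4096, 0.3308, 0.0804]
ee_rot: [[-1.0, 0.001, -0.003], [0.001, 1.0, -0.002], [0.003, -0.002, -1.0]]
wrist_force: [-1.4, 0.0, -0.2]
finger_gap: 0.0536
grasp_force: 25.0
```

>>> carry_out:
  series:
    - [[0,0,3],0,-1]
    - [[0,0,6],0,-1]
    - [[0,0,8],0,-1]
    - [[0,0,9],0,-1]
    - [[0,0,10],0,-1]

```text
time: 24.3
ee_pos: [0.4112, 0.3329, 0.0732]
ee_rot: [[-1.0, -0.0, 0.001], [-0.0, 1.0, 0.001], [-0.001, 0.001, -1.0]]
wrist_force: [0.2, -0.2, -0.3]
finger_gap: 0.0537
grasp_force: 25.0
```

>>> carry_out:
  series:
    - [[0,0,1],0,-1]
    - [[0,0,1],0,-1]
    - [[0,0,1],0,0]
    - [[0,0,1],0,0.55]
    - [[0,0,1],0,0.55]

```text
time: 24.8
ee_pos: [0.411, 0.3328, 0.0719]
ee_rot: [[-1.0, -0.0, 0.001], [-0.0, 1.0, 0.001], [-0.001, 0.001, -1.0]]
wrist_force: [0.7, 0.9, -0.5]
finger_gap: 0.0661
grasp_force: 0.0
```

>>> carry_out:
  series:
    - [[0,0,-20],0,0.55]
    - [[0,0,-60],0,0.55]
    - [[0,0,-100],0,0.55]
    - [[0,0,-130],0,0.55]
    - [[0,-30,-130],0,0.55]

```text
time: 25.3
ee_pos: [0.4143, 0.3061, 0.2074]
ee_rot: [[-1.0, -0.004, 0.011], [-0.003, 1.0, 0.007], [-0.011, 0.007, -1.0]]
wrist_force: [1.4, 0.0, 0.0]
finger_gap: 0.0728
grasp_force: 0.0
```

>>> carry_out:
  series:
    - [[0,-45,0],0,0.55]
    - [[0,-90,0],0,0.55]
    - [[0,-135,0],0,0.55]
    - [[0,-180,0],0,0.55]
    - [[0,-225,0],0,0.55]

```text
time: 25.8
ee_pos: [0.4105, 0.076, 0.2016]
ee_rot: [[-1.0, -0.001, 0.001], [-0.001, 1.0, -0.0], [-0.001, -0.0, -1.0]]
wrist_force: [1.1, -0.2, -0.2]
finger_gap: 0.0728
grasp_force: 0.0
```

>>> carry_out:
  series:
    - [[5,-45,0],0,0.2]
    - [[10,-90,0],0,0.2]
    - [[15,-135,0],0,0.2]
    - [[20,-180,0],0,0.2]
    - [[25,-225,0],0,0.2]

```text
time: 26.3
ee_pos: [0.3853, -0.1492, 0.2017]
ee_rot: [[-1.0, -0.0, 0.001], [-0.0, 1.0, -0.0], [-0.001, -0.0, -1.0]]
wrist_force: [0.9, 0.3, -0.1]
finger_gap: 0.0562
grasp_force: 0.0
```

>>> carry_out:
  series:
    - [[5,-45,0],0,0.2]
    - [[10,-90,0],0,0.2]
    - [[20,-130,0],0,0.2]
    - [[28,-145,0],0,0.2]
    - [[28,-145,0],0,0.2]

```text
time: 26.8
ee_pos: [0.357, -0.2944, 0.2013]
ee_rot: [[-1.0, 0.004, -0.0], [0.004, 1.0, -0.0], [0.0, -0.0, -1.0]]
wrist_force: [-0.8, 0.5, 0.5]
finger_gap: 0.0565
grasp_force: 0.0
```

```bash
python3 - <<'E'
from look import *
go(.357,-.295,.064,90)
comps(c,'red',(0,150,60),(8,255,255),.084)
hsv=cv2.cvtColor(c['frame'],cv2.COLOR_RGB2HSV);k=cv2.inRange(hsv,np.array((0,150,60)),np.array((8,255,255)))
for q in cv2.findContours(k,0,1)[0]:
    if cv2.contourArea(q)>60: r=cv2.minAreaRect(q);print(r,[ray(c,*p,.084)[:2].round(4).tolist() for p in cv2.boxPoints(r)])
t=snap('top');comps(t,'greentop',(50,120,60),(80,255,255),.084)
im=np.hstack([cv2.resize(c['frame'][80:300,140:380],(480,440)),cv2.resize(t['frame'][175:255,140:220],(320,320))if 0 else cv2.resize(t['frame'][175:255,145:203],(319,440))])
cv2.imwrite('pics/both.png',im[:,:,::-1])
E
```

```text
knob [ 70. 103.] [  32   66   61   75 1763] [ 0.2641 -0.4686]
shift [  0.4  -2.2 137.2] roll -0.002 ee [ 0.3574 -0.2929  0.2012] yaw 89.87 gap 0.056002799837478655 F [0.5 0.7 0.8] t 26.85
red [ 48. 146.] [ 42 141  13  12 122] [ 0.3062 -0.5059]
red [254. 194.] [249 175  11  40 355] [ 0.3586 -0.2898]
red [209. 322.] [ 175  303   65   33 1666] [ 0.5209 -0.3455]
((207.0, 319.0), (32.0, 64.0), 90.0) [[0.4945, -0.3856], [0.4947, -0.3078], [0.5408, -0.3083], [0.5406, -0.3888]]
((253.80374145507812, 194.51319885253906), (9.816812515258789, 39.18037796020508), 2.4895529747009277) [[0.3809, -0.2963], [0.3368, -0.2943], [0.3372, -0.2837], [0.3815, -0.2853]]
((48.0, 146.5), (11.0, 12.0), 90.0) [[0.3006, -0.511], [0.3007, -0.4985], [0.312, -0.5005], [0.312, -0.5132]]
greentop [160. 206.] [154 200  13  13 140] [0.4967 0.3627]
greentop [168. 229.] [162 222  13  14 146] [0.4094 0.3317]
```

View pics/both.png

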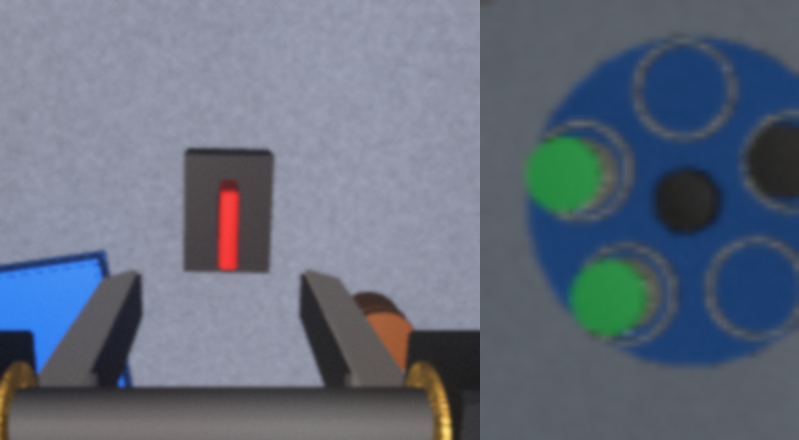

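Left: the key's head at crop (228,228) in its stand. Right: both green cups are upright in pockets. Gripping the key.

>>> carry_out:
  series:
    - [[-2,3,35],0.035,0.2]
    - [[-2,3,70],0.035,0.2]
    - [[-2,3,105],0.035,0.2]
    - [[-2,3,125],0.035,0.2]
    - [[-2,3,136],0.035,0.2]
  force: 30

```text
time: 27.4
ee_pos: [0.3593, -0.2865, 0.0634]
ee_rot: [[-0.999, 0.033, -0.002], [0.033, 0.999, 0.003], [0.002, 0.003, -1.0]]
wrist_force: [0.1, 0.0, -0.1]
finger_gap: 0.0562
grasp_force: 0.0
```

>>> carry_out:
  series:
    - [[0,0,0],0,0.2]
    - [[0,0,0],0,0.2]
    - [[0,0,0],0,-1]
    - [[0,0,0],0,-1]
    - [[0,0,0],0,-1]

```text
time: 27.9
ee_pos: [0.3603, -0.2901, 0.0664]
ee_rot: [[-0.999, 0.035, 0.001], [0.035, 0.999, -0.002], [-0.001, -0.002, -1.0]]
wrist_force: [-0.4, 0.2, -0.6]
finger_gap: 0.0356
grasp_force: 0.0
```

>>> carry_out:
  series:
    - [[0,0,0],0,-1]
    - [[0,0,0],0,-1]
    - [[0,0,0],0,-1]
    - [[0,0,0],0,-1]
    - [[0,0,0],0,-1]

```text
time: 28.4
ee_pos: [0.3598, -0.2896, 0.0655]
ee_rot: [[-0.999, 0.035, -0.0], [0.035, 0.999, -0.0], [0.0, -0.0, -1.0]]
wrist_force: [0.0, -0.2, 0.3]
finger_gap: 0.0107
grasp_force: 30.0
```

```bash
python3 -c "
from h import *
go(.359,-.290,.064,88)"
```

```text
shift [ 0.7 -0.5  1.5] roll 0.0 ee [ 0.3598 -0.2896  0.0655] yaw 88.01 gap 0.010672560152307463 F [ 0.  -0.2  0.3] t 28.4
```

>>> carry_out:
  series:
    - [[0,0,-20],0,-1]
    - [[0,0,-60],0,-1]
    - [[0,0,-100],0,-1]
    - [[0,0,-140],0,-1]
    - [[-30,10,-155],0,-1]

```text
time: 28.9
ee_pos: [0.3902, -0.2828, 0.2249]
ee_rot: [[-0.999, 0.038, 0.004], [0.038, 0.999, -0.006], [-0.004, -0.006, -1.0]]
wrist_force: [0.1, -1.4, -0.4]
finger_gap: 0.0109
grasp_force: 30.0
```

>>> carry_out:
  series:
    - [[-43,14,0],0,-1]
    - [[-86,28,0],0,-1]
    - [[-129,42,0],0,-1]
    - [[-170,55,0],0,-1]
    - [[-210,68,0],0,-1]

```text
time: 29.4
ee_pos: [0.6038, -0.2188, 0.2197]
ee_rot: [[-0.999, 0.034, -0.001], [0.034, 0.999, 0.0], [0.001, 0.0, -1.0]]
wrist_force: [-0.8, -0.3, -1.0]
finger_gap: 0.0111
grasp_force: 30.0
```

>>> carry_out:
  series:
    - [[-30,10,0],0,-1]
    - [[-55,17,0],0,-1]
    - [[-57,18,0],0,-1]
    - [[-57,18,0],0,-1]
    - [[-57,18,0],0,-1]

```text
time: 29.9
ee_pos: [0.6588, -0.2042, 0.22]
ee_rot: [[-0.999, 0.035, -0.002], [0.035, 0.999, 0.0], [0.002, 0.0, -1.0]]
wrist_force: [-0.3, -0.5, -0.6]
finger_gap: 0.0109
grasp_force: 30.0
```

```bash
python3 - <<'E'
from look import *
go(.604,-.21,.16,80)
hsv=cv2.cvtColor(c['frame'],cv2.COLOR_RGB2HSV)
comps(c,'red',(0,150,60),(8,255,255),.05)
x0,y0=110,60
cv2.imwrite('pics/slot.png',cv2.resize(c['frame'][y0:y0+210,x0:x0+280],None,fx=2.85,fy=2.85,interpolation=cv2.INTER_CUBIC)[:,:,::-1])
E
```

```text
knob [423.  68.] [408  53  31  32 765] [ 0.537  -0.0253]
knob [243. 139.] [ 212  111   62   63 1367] [ 0.6011 -0.2088]
knob [364. 315.] [360 303  11  27 156] [ 0.8236 -0.0648]
shift [54.4 -7.7 60.4] roll 0.139 ee [ 0.6587 -0.2043  0.2203] yaw 87.95 gap 0.010931935300072432 F [-0.7 -0.4 -0.8] t 29.95
red [132. 114.] [  88   67   84   88 5357] [ 0.5682 -0.3438]
red [250. 242.] [ 241  210   19   64 1103] [ 0.7399 -0.2068]
red [151. 235.] [122 221  68  25 791] [ 0.7251 -0.339 ]
```

View pics/slot.png

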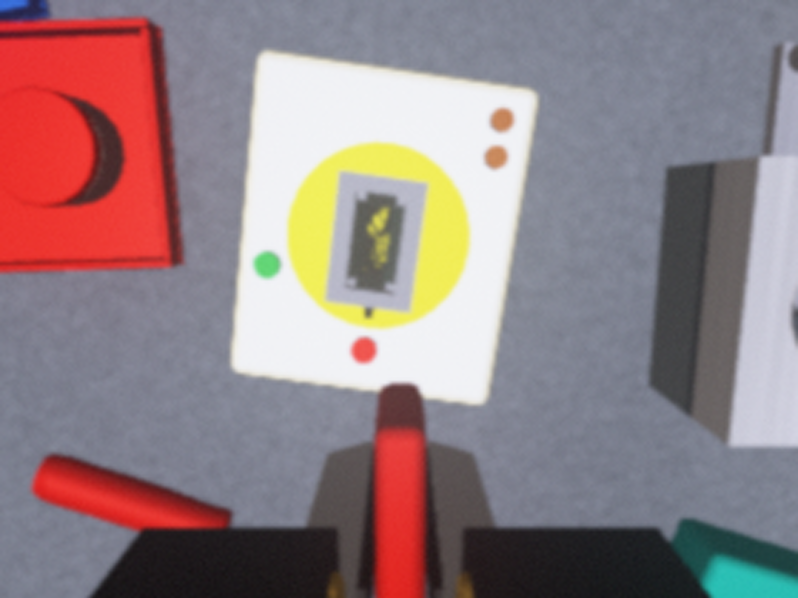

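The console's barrel centre is at crop (376,242), with corners (341,172), (427,183), (411,312) and (327,300). The red dot at (364,350) marks its +x side.

```bash
python3 - <<'E'
from h import *
c=snap('wrist')
f=lambda u,v,z:ray(c,110+(u+.5)/2.85-.5,60+(v+.5)/2.85-.5,z)[:2]
P=[f(*p,.09) for p in((341,172),(427,183),(411,312),(327,300))];print(np.round(P,4),np.mean(P,0))
g=lambda a,b:np.degrees(np.arctan2(*(b-a)[::-1]))
print(g(P[0],P[3]),g(P[1],P[2]),g(P[1],P[0]),g(P[2],P[3]),f(376,242,.09))
C=[f(*p,.05) for p in((262,52),(537,93),(487,404),(233,371))];print(np.mean(C,0),g(C[0],C[3]),g(C[1],C[2]),g(C[1],C[0]),g(C[2],C[3]))
# key head top corners: x offset of key relative to TCP
print('key head front-bottom edge test: head top -x edge px', pix(c,(.6587-.024,-.2043,.22+.0185)),pix(c,(.6587-.024,-.2043,.22-.0235)))
m=np.mean(P,0);go(*m,.17,90+np.mean([g(P[0],P[3]),g(P[1],P[2])]))
E
```

```text
[[ 0.5806 -0.2234]
 [ 0.5857 -0.1912]
 [ 0.6345 -0.1987]
 [ 0.6286 -0.2314]] [ 0.60733668 -0.211165  ]
-9.467348325477056 -8.786975208493482 -99.00817997069794 -100.14373795563871 [ 0.60694155 -0.21131308]
[ 0.60743056 -0.21100426] -9.968331716512857 -9.247432225843617 -99.90590612276709 -99.60853657950396
key head front-bottom edge test: head top -x edge px [247.91481748 208.04461333] [248.34015745 191.35557492]
shift [51.2 -8.6 50.6] roll 0.123 ee [ 0.6588 -0.2044  0.2206] yaw 87.94 gap 0.010629084118191709 F [ 0.  -0.9 -1.3] t 30.0
```

>>> carry_out:
  series:
    - [[25,-4,0],0.06,-1]
    - [[45,-8,15],0.13,-1]
    - [[52,-8.5,35],0.13,-1]
    - [[52,-8.5,55],0.13,-1]
    - [[52,-8.5,55],0.13,-1]

```text
time: 30.5
ee_pos: [0.6044, -0.21, 0.1624]
ee_rot: [[-0.986, 0.166, -0.006], [0.166, 0.986, 0.003], [0.006, 0.002, -1.0]]
wrist_force: [-0.3, -0.8, -0.9]
finger_gap: 0.0106
grasp_force: 30.0
```

>>> carry_out:
  series:
    - [[0,0,0],0,-1]
    - [[0,0,0],0,-1]
    - [[0,0,0],0,-1]

```text
time: 30.8
ee_pos: [0.6086, -0.211, 0.1672]
ee_rot: [[-0.986, 0.164, 0.003], [0.164, 0.986, -0.001], [-0.003, -0.001, -1.0]]
wrist_force: [-0.1, -0.4, -1.2]
finger_gap: 0.0108
grasp_force: 30.0
```

```bash
python3 - <<'E'
from look import *
go(.6065,-.2112,.1135,80.5)
cv2.imwrite('pics/slot2.png',cv2.resize(c['frame'][90:290,120:380],None,fx=3,fy=3,interpolation=cv2.INTER_CUBIC)[:,:,::-1])
E
```

```text
knob [455.  88.] [ 437   70   37   38 1084] [ 0.5367 -0.0252]
knob [249. 184.] [ 214  157   71   61 1716] [ 0.5899 -0.2082]
knob [425. 333.] [399 324  53  20 564] [ 0.7781 -0.0511]
shift [ 2.1 -0.6 53.5] roll 0.001 ee [ 0.6086 -0.2109  0.167 ] yaw 80.56 gap 0.010884747359258906 F [-0.1 -0.3 -0.3] t 30.85
```

View pics/slot2.png

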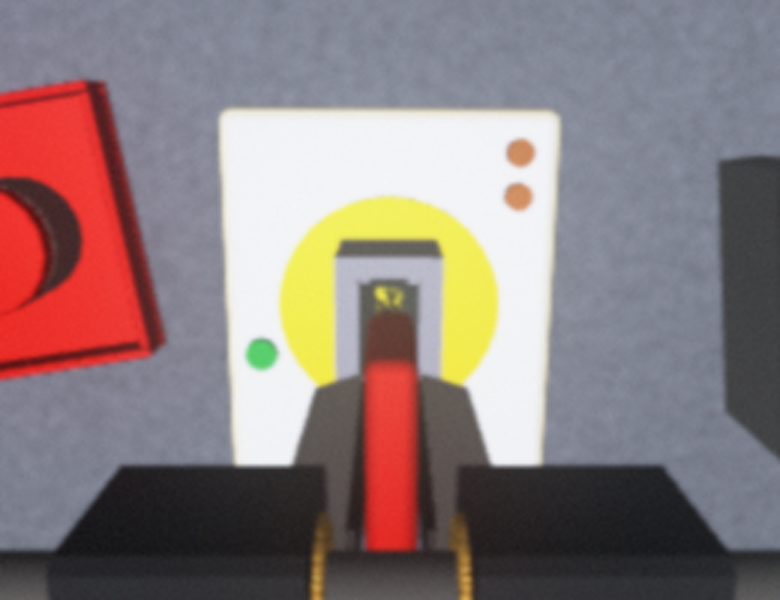

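Key (column 390) lines up with the slot (column 389) and their angles agree. Inserting.

>>> carry_out:
  series:
    - [[1,0,6],0,-1]
    - [[1,0,12],0,-1]
    - [[1,0,17],0,-1]
    - [[1,0,20],0,-1]
    - [[1,0,22],0,-1]

```text
time: 31.35
ee_pos: [0.6064, -0.2102, 0.1426]
ee_rot: [[-0.986, 0.164, -0.001], [0.164, 0.986, 0.0], [0.001, 0.0, -1.0]]
wrist_force: [0.6, 0.2, -0.7]
finger_gap: 0.0108
grasp_force: 30.0
```

>>> carry_out:
  series:
    - [[0,0,2],0,-1]
    - [[0,0,5],0,-1]
    - [[0,0,8],0,-1]
    - [[0,0,10],0,-1]
    - [[0,0,10],0,-1]

```text
time: 31.85
ee_pos: [0.6064, -0.2102, 0.133]
ee_rot: [[-0.986, 0.164, -0.001], [0.164, 0.986, 0.0], [0.001, 0.0, -1.0]]
wrist_force: [0.4, -0.7, -1.3]
finger_gap: 0.0107
grasp_force: 30.0
```

>>> carry_out:
  series:
    - [[0,0,4],0,-1]
    - [[0,0,8],0,-1]
    - [[0,0,12],0,-1]
    - [[0,0,15],0,-1]
    - [[0,0,17],0,-1]

```text
time: 32.35
ee_pos: [0.6065, -0.2103, 0.1159]
ee_rot: [[-0.986, 0.164, -0.001], [0.164, 0.986, 0.0], [0.001, 0.0, -1.0]]
wrist_force: [-0.9, -0.5, -1.4]
finger_gap: 0.0107
grasp_force: 30.0
```

>>> carry_out:
  series:
    - [[0,0,1],0,-1]
    - [[0,0,2],0,-1]
    - [[0,0,3],0,-1]
    - [[0,0,4],0,-1]
    - [[0,0,4],0,-1]

```text
time: 32.85
ee_pos: [0.6069, -0.2104, 0.1135]
ee_rot: [[-0.986, 0.164, 0.0], [0.164, 0.986, -0.0], [-0.001, -0.0, -1.0]]
wrist_force: [-2.8, 0.7, 3.6]
finger_gap: 0.0109
grasp_force: 30.0
```

>>> carry_out:
  series:
    - [[0,0,1],0,-1]
    - [[0,0,1],0,-1]
    - [[0,0,1],0.08,-1]
    - [[0,0,1],0.16,-1]
    - [[0,0,1],0.24,-1]
  force: 50

```text
time: 33.35
ee_pos: [0.6072, -0.2115, 0.1135]
ee_rot: [[-0.918, 0.396, 0.001], [0.396, 0.918, -0.003], [-0.002, -0.002, -1.0]]
wrist_force: [-2.9, -0.4, 7.3]
finger_gap: 0.0105
grasp_force: 50.0
```

>>> carry_out:
  series:
    - [[0,0,0],0.1,-1]
    - [[0,0,0],0.2,-1]
    - [[0,0,0],0.3,-1]
    - [[0,0,0],0.4,-1]
    - [[0,0,0],0.5,-1]

```text
time: 33.85
ee_pos: [0.6073, -0.2115, 0.1135]
ee_rot: [[-0.615, 0.789, 0.002], [0.789, 0.615, -0.002], [-0.003, -0.0, -1.0]]
wrist_force: [-2.7, -1.4, 7.0]
finger_gap: 0.0111
grasp_force: 50.0
```

>>> carry_out:
  series:
    - [[0,0,0],0.1,-1]
    - [[0,0,0],0.2,-1]
    - [[0,0,0],0.3,-1]
    - [[0,0,0],0.4,-1]
    - [[0,0,0],0.45,-1]

```text
time: 34.35
ee_pos: [0.6073, -0.2115, 0.1135]
ee_rot: [[-0.212, 0.977, 0.002], [0.977, 0.212, -0.002], [-0.003, 0.001, -1.0]]
wrist_force: [-2.2, -0.8, 7.4]
finger_gap: 0.0106
grasp_force: 50.0
```

```bash
python3 -c "
from h import *
go(.6065,-.2112,.1135,80.5);s=manip.observe();print(s['ft_torque'],s['grasp_force'])"
```

```text
shift [ 0.4 -0.8 -0. ] roll -1.191 ee [ 0.6073 -0.2115  0.1135] yaw 12.24 gap 0.01060934367259218 F [-2.2 -0.8  7.4] t 34.35
[-0.07672918  0.60553205  0.14726019] 50.0105220079422
```

Turned 1.19 rad so far, with torque at the friction level. I'm continuing until the stop is felt.

>>> carry_out:
  series:
    - [[0,0,0],0.04,-1]
    - [[0,0,0],0.08,-1]
    - [[0,0,0],0.12,-1]
    - [[0,0,0],0.12,-1]
    - [[0,0,0],0.12,-1]

```text
time: 34.85
ee_pos: [0.6074, -0.2115, 0.1135]
ee_rot: [[-0.096, 0.995, 0.002], [0.995, 0.096, -0.002], [-0.003, 0.002, -1.0]]
wrist_force: [-2.3, -1.3, 7.4]
finger_gap: 0.0111
grasp_force: 50.0
```

```bash
python3 -c "
from h import *
go(.6065,-.2112,.1135,80.5);s=manip.observe();print(s['ft_torque'],s['grasp_force'])"
```

```text
shift [ 0.4 -0.9  0. ] roll -1.309 ee [ 0.6074 -0.2115  0.1135] yaw 5.5 gap 0.011090563558017536 F [-2.3 -1.3  7.4] t 34.85
[-0.05317008  0.61424378  0.02220658] 50.00354468822479
```

>>> carry_out:
  series:
    - [[0,0,0],0.04,-1]
    - [[0,0,0],0.07,-1]
    - [[0,0,0],0.07,-1]

```text
time: 35.15
ee_pos: [0.6074, -0.2114, 0.1135]
ee_rot: [[-0.027, 1.0, 0.002], [1.0, 0.027, -0.003], [-0.003, 0.002, -1.0]]
wrist_force: [-1.4, 0.5, 7.4]
finger_gap: 0.011
grasp_force: 50.1
```

```bash
python3 - <<'E'
from h import *
go(.6065,-.2112,.1135,80.5);s=manip.observe();print(s['ft_torque'],s['grasp_force'])
c=snap('wrist');cv2.imwrite('pics/on.png',cv2.resize(c['frame'][90:310,100:400],None,fx=2.5,fy=2.5)[:,:,::-1])
E
```

```text
shift [ 0.2 -0.9 -0. ] roll -1.378 ee [ 0.6074 -0.2114  0.1135] yaw 1.55 gap 0.010965364321082667 F [-1.4  0.5  7.4] t 35.15
[-0.06388275  0.62101312  0.5184019 ] 50.10729789733887
```

View pics/on.png

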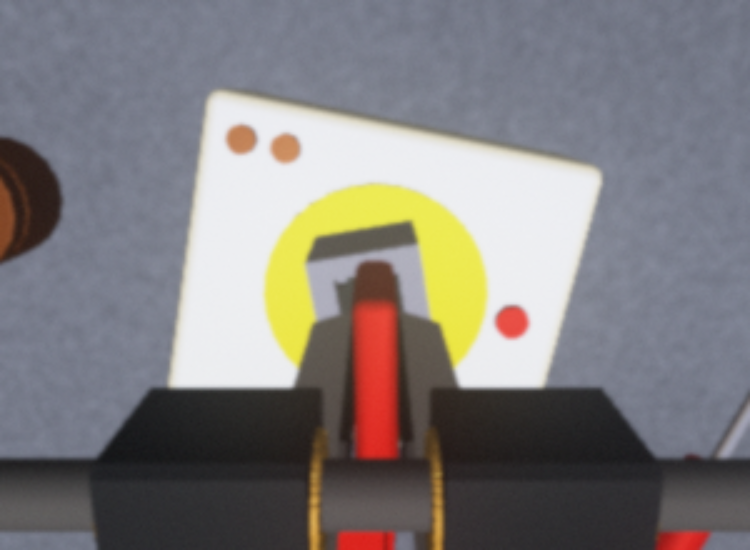

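Torque has jumped to 0.52 N m, so the stop is reached. The barrel is seen turned at (365,280) with the key home. I'll ease off within the play and release.

>>> carry_out:
  series:
    - [[0,0,0],-0.04,-1]
    - [[0,0,-1],-0.04,-0.5]
    - [[0,0,-1],-0.04,-0.2]
    - [[0,0,-1],-0.04,0]
    - [[0,0,-1],-0.04,0]

```text
time: 35.7
ee_pos: [0.6065, -0.2101, 0.1119]
ee_rot: [[-0.066, 0.998, -0.001], [0.998, 0.066, 0.0], [0.0, -0.001, -1.0]]
wrist_force: [0.1, -0.1, 0.6]
finger_gap: 0.0393
grasp_force: 0.0
```

>>> carry_out:
  series:
    - [[0,0,0],0,0]
    - [[0,0,-15],0,0]
    - [[0,0,-40],0,0]
    - [[0,0,-80],0,0]
    - [[0,0,-120],0,0]

```text
time: 36.2
ee_pos: [0.6064, -0.2102, 0.2342]
ee_rot: [[-0.066, 0.998, -0.001], [0.998, 0.066, 0.0], [0.0, -0.001, -1.0]]
wrist_force: [0.8, -0.8, 0.1]
finger_gap: 0.0468
grasp_force: 0.0
```

>>> carry_out:
  series:
    - [[40,0,0],0,0]
    - [[80,0,0],0,0]
    - [[120,0,0],0,0]
    - [[160,0,0],0,0]
    - [[200,0,0],0,0]

```text
time: 36.7
ee_pos: [0.5936, -0.0093, 0.234]
ee_rot: [[-0.066, 0.998, 0.002], [0.998, 0.066, -0.0], [-0.0, 0.002, -1.0]]
wrist_force: [0.2, 0.2, 0.3]
finger_gap: 0.0469
grasp_force: 0.0
```

```bash
python3 - <<'E'
from look import *
go(.6,-.2,.2)
t=snap('top');comps(t,'greentop',(50,120,60),(80,255,255),.084);comps(t,'redkey',(0,150,60),(8,255,255),.13);comps(t,'knob',(24,150,100),(34,255,255),.095)
a=cv2.resize(t['frame'][90:255,145:365],(800,600),interpolation=cv2.INTER_CUBIC);cv2.imwrite('pics/end.png',a[:,:,::-1])
E
```

```text
green [430. 237.] [425 234  10   8  64] [ 0.8489 -0.0714]
knob [432. 200.] [ 408  175   59   55 1322] [ 0.8102 -0.0089]
knob [202. 197.] [190 186  26  24 488] [ 0.5379 -0.0237]
knob [231. 314.] [225 303  12  28 247] [ 0.5803 -0.1816]
knob [268. 314.] [260 303  16  28 319] [ 0.6285 -0.178 ]
shift [-197.3   -6.8   33. ] roll 0.0 ee [ 0.5928 -0.0029  0.234 ] yaw 4.06 gap 0.04681344146427263 F [-0.7  2.9 -0.1] t 36.75
greentop [160. 206.] [154 200  13  14 141] [0.4965 0.3628]
greentop [168. 229.] [162 222  13  14 146] [0.4094 0.3317]
redkey [338. 144.] [326 138  24  12 124] [ 0.7212 -0.323 ]
redkey [342. 187.] [330 174  25  27 654] [ 0.5585 -0.3349]
knob [258. 119.] [249 109  19  18 126] [ 0.8293 -0.0235]
knob [305. 177.] [298 167  17  19 119] [ 0.6001 -0.2008]
knob [382. 262.] [375 253  20  21 158] [ 0.273  -0.4857]
```

View pics/end.png

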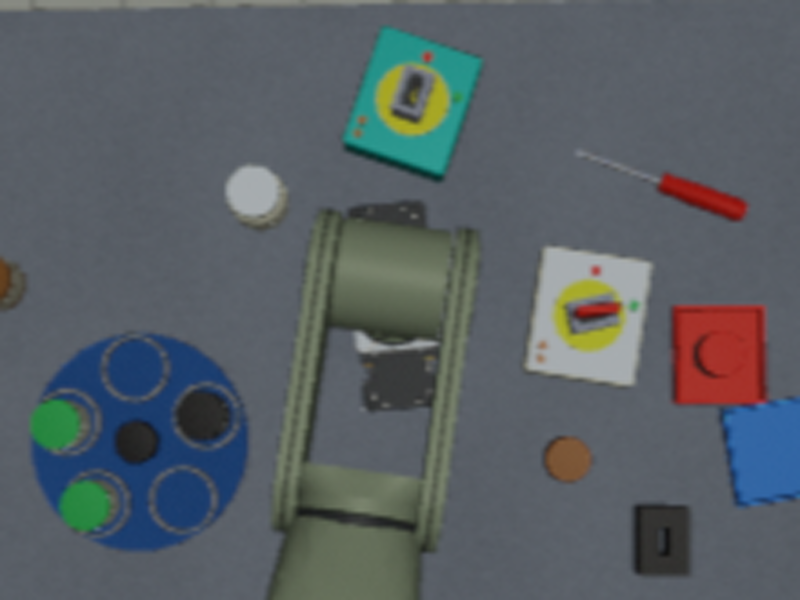

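The end view shows all of it as asked:
- Green cups at (57,425) and (87,505), in pockets.
- Reference cup undisturbed at (203,412).
- Spent sample in the red tray at (722,353).
- Key standing in the white console at (597,311), with the barrel turned to the green dot.

```bash
python3 -c "
from station import manip
print(manip.sign_off())"
```

```text
the job is handed in; nothing more can be done
None
```

The job is done and handed in at about 37 s of robot time: the spent red sample is in the red tray, the knockout is fully down, both green cups are in carousel pockets, and the key is home and turned to its on stop.

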